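# Clamp the scraper in the cam block and hold the cam at full lift

### The arm

A 6-joint arm with a two-finger parallel gripper is mounted at the origin on a cart in front of the work surface, level with it; the furniture and walls round the work are solid. World frame = base frame: x ahead of the robot, y to its left, z up, the work surface at z = 0. Lengths are in m, angles in rad, forces in N, time in s.
With the tool pointing down it reaches from about 0.3 to 0.775 m from the base axis. Payload 14.6 kg.
Tool frame: the origin (TCP) lies midway between the tips of the shut fingers; the grasp point (between the pads) lies 19 mm behind it (ctrl.grip_depth is the z of the grasp point in the tool frame, in m); z points along the fingers, y is the line along which they close (so a half turn about z gives the same grasp; the last joint's range is limited). The gripper opens to 94 mm and grips with 3 to 60 N. Pads are 16 mm wide; open, the fingers measure 119 mm over their backs; the gripper's body (75 mm by 177 mm) begins 78 mm behind the grasp point.
Start: joints at [-0.067, 0.3, 1.521, -0, 1.321, -0.067], TCP at [0.55, -0, 0.205] pointing down, gripper open.
Joint ranges: [-3.03, 3.03], [-0.79, 2.21], [0.23, 2.52], [-1.04, 4.18], [0, 3.07], [-2.55, 2.55]. Speed limits (rad/s): [2.22, 2.22, 2.57, 3.14, 3.14, 3.14].

### API

Orientations are given as [roll, pitch, yaw] about the fixed x, y, z axes, in that order (R = Rz(yaw) Ry(pitch) Rx(roll)).
In Python, from station import ctrl gives the robot as it stands. The module is installed in compiled form; this text tells all that it offers.
- The arm moves only by the tool carry_out, never from a script. Its argument "commands" is a list of rows, each a list of 3 entries, a list of its own where there are three numbers: the closure, from 0 (fully open) to 1 (shut), then the shift along the tool's x, y, z in mm, then the turn, a rotation vector about the tool's x, y, z in rad. In form: [[gripper, [tx, ty, tz], [wx, wy, wz]], ...]. A call has 1 to 10 rows; each row shifts and turns the commanded pose from where the row before left it, along the tool's axes as they then stand; what a row does not reach is not made up. A row lasts 1/8 s, in which the tool goes at most 62.5 mm and 10.7 degrees, less where a joint would pass 70% of its speed; a pose out of reach is approached as far as the arm can. A call with a gripper value outside its range is refused whole. The fingers move at their own pace and stop on an object; "squeeze" is the grip in N (left out, the last holds). Time passes only in rows, so rows that do not move let the fingers close. It gives the time, the measured TCP pose, the force, the opening and the grip force at its end, in the units of the state.
- ctrl.get_obs(): the state, without advancing time (a new reading comes with each control period).
- ctrl.camera(name): name is "scene" or "side" or "wrist"; returns a dict with "img" (480x640x3 uint8, blue, green, red), "camera_matrix" (3x3 intrinsics, pixels), "k1" (the pictures are not rectified: a ray, as slopes to the right and down, at radius r is drawn at 1 + k1 r^2 times it, then the intrinsics apply), "rvec" (rotation vector, rad) and "tvec" (3), from world to camera coordinates, as OpenCV has them. Camera axes: x right, y down, z forward; pixel columns grow to the right and rows downward; lengths in m; the calibration is good to about 2 mm. A picture is of the moment at which its call begins. There is no depth.
- ctrl.hand_in(): hands the job in; it is judged then, once.
Trained networks look in the newest picture that a camera, given by its name, has taken for a name from the list of things; names that differ only in an ending like _2 or _b are one class to them, and where a whole thing is asked for, a point or a joint stands for the part that bears it (a point fixed in the world has none). Each returns a list of dicts, best first, with "score" (0 to 1); they miss things now and then, are a little off and sometimes report something else, mostly with a low value. They report only what shows in the picture. A call takes as long as a camera call. They do not tell look-alikes from the thing itself.
- ctrl.outline_of(thing, camera): "region" (480x640 bool, what is visible of it).
- ctrl.place_of(thing, camera): "at" ([x, y, z] in m, in world coordinates, good to about 4 mm: a listed point, or the origin of a listed thing).
The state is a dict: "time_s": time; "qpos": joint angles; "joint_vel": joint speeds; "tau": joint torques, N m; "ee_pos": TCP position; "eef_rot": TCP orientation; "force": force on the tool from outside, world axes, zero at the start; "moment": the same for the moment, N m; "grip_width": finger opening in m; "grip_force": force on a finger pad.
Only numpy, scipy, OpenCV 4.12 (cv2) and the standard library are available. Lean on these libraries where they do the work, as an engineer would, in place of code of your own. Each camera call takes 0.05 s, during which the arm holds its last target. There are 200 camera calls.

### The job

Slide the scraper blade-first into the slot of the cam clamp block, through the open end under the steel strap, until the shoulder of its grip is up against the block, and let go of it standing upright on the bench. Then take the cam lever by its upright handle and turn it to the cam's highest lift, where the lever stands square to the slot and the pad squeezes the blade. Finish while still holding the lever there with the gripper (it springs back if let go), so that a colleague can set the lock screw; leave the other things on the bench where they are.

Things in the scene. Friction and masses are not known exactly. Their poses are not given: they have to be found in the camera images.
- scraper: Loose scraper, 0.12 kg, standing on its narrow edge left of the steel tray: black plastic grip 60 long x 22 wide x 36 high mm with a steel blade out of the middle of its front end, 60 long, 4 thick, 22 high, upright (8 to 30 mm above the grip's underside). Origin: centre of the grip's underside. x along the grip to the blade (blade x = 30 to 90 mm), y across the width, z up.
- grip_shoulder (a point): Point at the centre of the grip's front face, where the blade leaves it: 30 mm ahead of the scraper's origin along its x, 19 mm above the underside. Same axes as the scraper.
- clamp_block: Fixed grey cam clamp block, 70 mm long, 46 mm high, on a 4 mm base plate. Origin: on the bench under the slot's middle. x along the slot, inwards from its mouth; y from the slot towards the lever; z up. Slot 8 mm wide with the cam open (y = -4 to 4 mm), floor 4 mm above the bench. Cam and sprung pad (at y > 0) squeeze the blade against the wall at y = -4 mm.
- slot_mouth (a point): Centre of the slot's mouth, on the block's front face (block x = -35 mm, y = 0, 19 mm above the bench); axes of the block. Mouth corners are rounded (5 mm) as lead-in. Straps bridge the slot 40 mm above the bench, so the blade goes in level; it passes with the grip 0 to 3 mm off the bench. The face stops the grip's shoulder, which is then at this point.
- lever_pivot (a point): Point on the vertical pivot axis of the cam lever, 45 mm above the bench; at x = 5, y = 42 mm of the block. Same axes as the block.
- lever_handle (a point): On the axis of the lever's upright round handle, 78 mm above the bench. Handle: black, 16 mm diameter, 50 to 101 mm above the bench, 80 mm from the pivot, fixed to the lever; the flat steel lever lies 41 to 50 mm above the bench. x points from the pivot to the handle and turns with the lever.
- cam_lever (a joint): Lever angle, rad: 0 at rest, where it starts, along the block's +x; grows counterclockwise from above towards block +y; range 0 to 2.2. Lift = 6 mm x sin(angle): highest at 1.57, lever straight away from the slot over a small rib on the base; beyond, it falls. A spring returns it to 0 (1 N at the handle at rest, 3 N at full lift). Pad meets the blade near 0.7.
- clamp_pad (a joint): How far the sprung pad is pushed back, in m: 0 when it touches nothing, about 0.002 when the blade is squeezed at full lift (spring 4 N per mm).
- matchbox: Bystander: matchbox 36 x 51 x 15 mm, to be left alone.
- cotton_pot: Bystander: open white pot of cotton, 80 mm wide, 61 mm high, to be left alone.
- vial_tall: Bystander: clear vial 20 mm wide, 57 mm high, to be left alone.
- petri_dish: Bystander: closed petri dish 91 mm wide, 15 mm high, to be left alone.
Things that resemble listed ones, but are neither listed nor needed, are in the scene too. There is more than one size of the scraper; the one meant has the size given above.

How it is judged:
On the way, in this order (a step that is already met when the one before it is completed fails the run):
1. the scraper is fully in the slot, its shoulder against the block, with the cam still open (x of grip_shoulder in the frame of slot_mouth above -0.006 m and y of grip_shoulder in the frame of slot_mouth between -0.006 and 0.006 m and angle between the x axis of scraper and the x axis of clamp_block, either way round below 0.12 rad and value of joint cam_lever below 0.6 rad), for 0.2 s.
2. the lever has been turned to the cam's highest lift and squeezes the blade (value of joint cam_lever between 1.37 and 1.77 rad and value of joint clamp_pad above 0.0008 m), for 0.2 s.
At the end, for the whole second after the job is handed in: Scraper untouched, upright on the bench within 6 mm, shoulder within 6 mm of the slot's mouth along and across, in line within 0.12 rad; fingers hold the lever still (over 1 N) within 0.2 rad of highest lift (1.57) and the blade pushes the pad back at least 0.8 mm (all of step 2 and x of grip_shoulder in the frame of slot_mouth above -0.006 m and y of grip_shoulder in the frame of slot_mouth between -0.006 and 0.006 m and angle between the x axis of scraper and the x axis of clamp_block, either way round below 0.12 rad and angle between scraper's own z axis and vertical below 0.12 rad and height (world z) of scraper below 0.006 m and contact force between each of the arm, the fingers and scraper below 0.5 N and velocity of joint cam_lever between -0.1 and 0.1 rad/s and contact force between the fingers and cam_lever above 1 N); the arm keeps its last pose, push and grip.
It fails at once if a bystander was moved by more than 3 cm (distance of any of matchbox, cotton_pot, vial_tall, petri_dish from where it was at the start of the episode above 0.03 m).
It also fails if it takes over 50 s, if anything falls off the work surface, if the arm or the gripper's body presses on something with over 40 N, if the wrist force passes 120 N, or if a joint passes its speed limit or range.

## Working session

There is one attempt and no reset: what is moved stays moved. The work goes in short steps, Python scripts to look and compute and a tool call to move; the robot and the scene stay as the last step left them, time stands still between calls to the robot, and variables do not carry over. Pictures are saved under pics/ and viewed, at most 12 in all, crops included, and the job is handed in when it is done.

Besides the shell and the picture viewer there is one more tool, called after "Request:" as name([rows], argument=value, ...), one row to a line, values as JSON. carry_out: Moves the arm, as the interface text tells. Its arguments: {"type":"object","properties":{"commands":{"type":"array","items":{"type":"array"}},"squeeze":{"type":"number"}},"required":["commands"]}

```bash
mkdir -p pics; cat > h.py <<'E'
import numpy as np, cv2
from station import ctrl
def proj(c,P):
    R,_=cv2.Rodrigues(np.array(c["rvec"],float)); p=(np.atleast_2d(P)@R.T)+np.ravel(c["tvec"])
    s=p[:,:2]/p[:,2:]; r2=(s**2).sum(1,keepdims=True); s=s*(1+c["k1"]*r2)
    K=np.array(c["camera_matrix"]); return s*[K[0,0],K[1,1]]+[K[0,2],K[1,2]]
def ray(c,uv,z):
    "pixels -> world points on plane z"
    K=np.array(c["camera_matrix"]); d=(np.atleast_2d(uv).astype(float)-[K[0,2],K[1,2]])/[K[0,0],K[1,1]]
    s=d.copy()
    for _ in range(10): s=d/(1+c["k1"]*(s**2).sum(1,keepdims=True))
    R,_=cv2.Rodrigues(np.array(c["rvec"],float)); o=-R.T@np.ravel(c["tvec"])
    v=np.c_[s,np.ones(len(s))]@R; return o+v*((z-o[2])/v[:,2])[:,None]
E
python3 - <<'E'
from h import *
np.set_printoptions(precision=4,suppress=True)
for n in ["scene","side"]:
    c=ctrl.camera(n); cv2.imwrite(f"pics/{n}0.png",c["img"])
    R,_=cv2.Rodrigues(np.array(c["rvec"],float)); print(n,"cam at",-R.T@np.ravel(c["tvec"]))
    for t in ["scraper","grip_shoulder","clamp_block","slot_mouth","lever_pivot","lever_handle","matchbox","cotton_pot","vial_tall","petri_dish"]:
        for d in ctrl.place_of(t,n): print(t,round(d["score"],2),np.array(d["at"]),proj(c,d["at"])[0].round())
print({k:v for k,v in ctrl.get_obs().items()})
E
```

```text
scene cam at [-0.1958 -0.5546  0.6823]
scraper 0.91 [ 0.4141  0.1862 -0.0006] [270. 275.]
scraper 0.58 [ 0.4932  0.1133 -0.0006] [314. 273.]
scraper 0.36 [0.6318 0.0488 0.0029] [369. 260.]
grip_shoulder 0.83 [0.4887 0.1388 0.0211] [305. 263.]
grip_shoulder 0.58 [0.3927 0.2053 0.0121] [258. 271.]
grip_shoulder 0.24 [ 0.6548  0.1179 -0.0022] [354. 249.]
clamp_block 0.56 [ 0.5524  0.2806 -0.0019] [285. 240.]
slot_mouth 0.59 [0.5472 0.2444 0.0202] [293. 239.]
lever_pivot 0.88 [0.5165 0.2968 0.0434] [271. 229.]
lever_handle 0.56 [0.528  0.3691 0.0838] [256. 206.]
lever_handle 0.38 [ 0.6513  0.116  -0.0022] [354. 249.]
matchbox 0.74 [0.6348 0.0451 0.0009] [370. 261.]
cotton_pot 0.61 [ 0.396  -0.3264  0.0001] [449. 394.]
vial_tall 0.65 [0.6526 0.1144 0.001 ] [354. 248.]
petri_dish 0.82 [0.4126 0.5194 0.0031] [193. 227.]
petri_dish 0.36 [ 0.3959 -0.3268  0.0009] [449. 393.]
side cam at [ 0.3469 -1.1322  0.78  ]
scraper 0.7 [0.4914 0.1153 0.    ] [306. 264.]
scraper 0.69 [ 0.4121  0.1862 -0.0025] [277. 254.]
grip_shoulder 0.77 [0.3953 0.1996 0.0179] [271. 247.]
grip_shoulder 0.76 [0.4899 0.14
[... 485 characters left out ...]
43] [359. 271.]
cotton_pot 0.67 [ 0.3983 -0.3296 -0.0014] [289. 378.]
vial_tall 0.44 [0.5157 0.2941 0.0455] [307. 221.]
vial_tall 0.43 [ 0.6563  0.1134 -0.0015] [362. 260.]
petri_dish 0.58 [ 0.4132  0.5198 -0.001 ] [270. 206.]
{'time_s': 1.1, 'qpos': array([-0.0667,  0.2999,  1.521 ,  0.    ,  1.3207, -0.0666]), 'joint_vel': array([-0.0004,  0.0011,  0.0012,  0.0014,  0.0006,  0.0017]), 'tau': array([  0.0013, -53.1668, -35.2917,   0.071 ,   0.0212,   0.    ]), 'ee_pos': array([ 0.55  , -0.    ,  0.2055]), 'eef_rot': array([3.1415, 0.    , 1.5707]), 'force': array([ 0.0585, -0.1714,  0.099 ]), 'moment': array([-0.0504, -0.0004,  0.0161]), 'grip_force': 0.0, 'grip_width': 0.09414616573064503}
```

View pics/scene0.png

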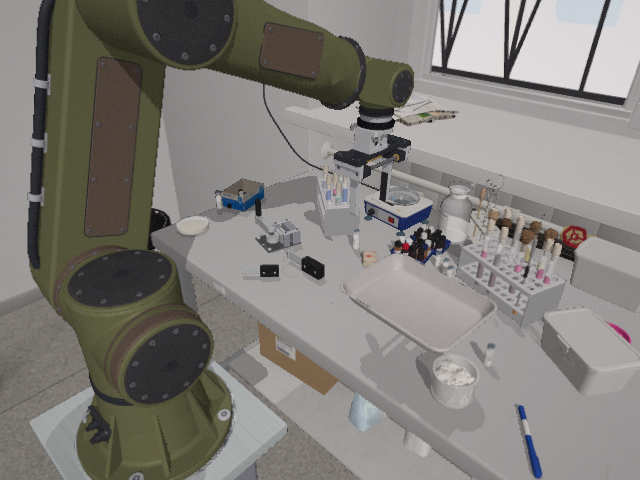

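View pics/side0.png

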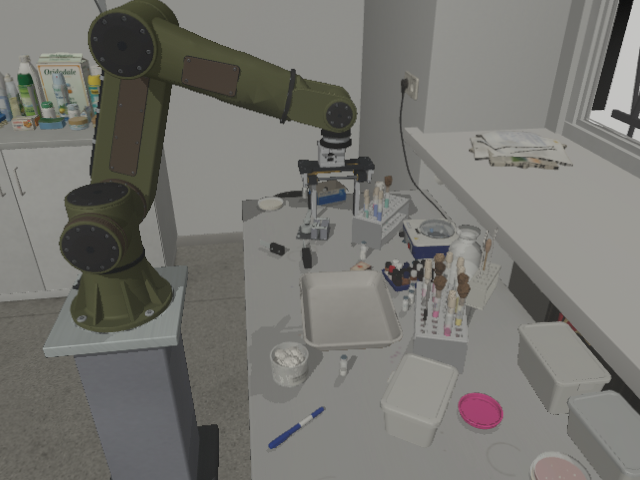

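The scene picture shows two scrapers. One has its grip at scene pixel (270,271) and side pixel (277,250), the other at scene (313,267) and side (306,258). The clamp block is at scene (282,236), with its handle upright at (258,208). I'll make one close crop to compare the two.

```bash
python3 - <<'E'
from h import *
a=cv2.imread("pics/scene0.png")[190:290,235:335]; b=cv2.imread("pics/side0.png")[190:290,255:355]
cv2.imwrite("pics/crop1.png",np.hstack([cv2.resize(x,(400,400),interpolation=cv2.INTER_CUBIC) for x in (a,b)]))
c=ctrl.camera("wrist");R,_=cv2.Rodrigues(np.array(c["rvec"],float)); print(-R.T@np.ravel(c["tvec"]),R,c["camera_matrix"],c["k1"])
for n in["scene","side"]:
    for d in (ctrl.camera(n),)and ctrl.outline_of("scraper",n): 
        r=d["region"]; y,x=np.nonzero(r); print(n,d["score"],r.sum(),x.min(),x.max(),y.min(),y.max())
E
```

```text
[0.55021335 0.07914248 0.38511686] [[ 9.99999938e-01 -1.52166541e-04  3.15987377e-04]
 [-2.31999906e-04 -9.62687503e-01  2.70615442e-01]
 [ 2.63018483e-04 -2.70615498e-01 -9.62687479e-01]] [[352.06847834   0.         322.42855522]
 [  0.         352.06847834 245.34718145]
 [  0.           0.           1.        ]] -0.04924798311029889
scene 0.65 291 243 278 264 276
scene 0.6 525 288 324 251 278
side 0.7 168 302 311 246 267
side 0.46 191 261 284 241 255
```

View pics/crop1.png

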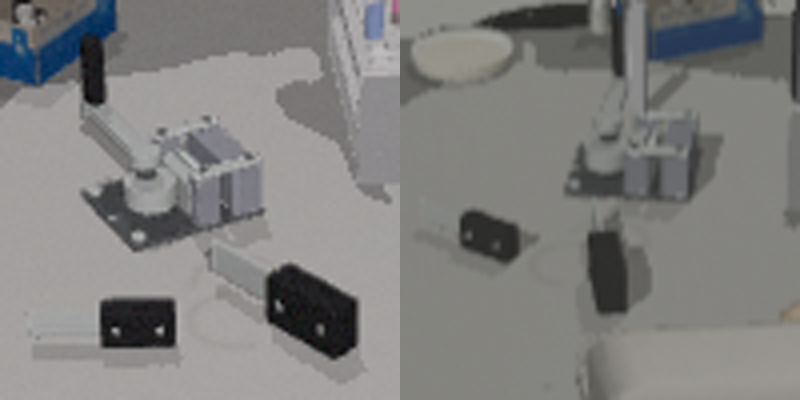

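The left grip at scene (270,271) looks smaller. The right one at (313,267) is the larger and the likely match (60×22×36). I'll move the wrist camera over both and measure the sizes.

Request:
carry_out([
  [0, [40, -22, 0], [0, 0, 0]],
  [0, [40, -22, 0], [0, 0, 0]],
  [0, [40, -22, 0], [0, 0, 0]],
  [0, [30, -14, 0], [0, 0, 0]],
  [0, [0, 0, 0], [0, 0, 0]],
])

```text
time_s: 1.98
ee_pos: [0.4694, 0.1514, 0.2057]
eef_rot: [3.141, -0.0, 1.573]
force: [-0.5, -0.5, -0.1]
grip_width: 0.0939
grip_force: 0.0
```

```bash
python3 - <<'E'
from h import *
np.set_printoptions(precision=4,suppress=True)
c=ctrl.camera("wrist"); cv2.imwrite("pics/w1.png",c["img"]); o=ctrl.get_obs(); print(o["ee_pos"],o["eef_rot"])
for t in ["scraper","grip_shoulder","clamp_block","slot_mouth","lever_pivot","lever_handle"]:
    for d in ctrl.place_of(t,"wrist"): print(t,round(d["score"],2),np.array(d["at"]),proj(c,d["at"])[0].round())
for d in ctrl.outline_of("scraper","wrist"):
    r=d["region"].astype(np.uint8); 
    dark=((c["img"].max(2)<70)&(r>0)).astype(np.uint8)
    cn=max(cv2.findContours(dark,0,2)[0],key=cv2.contourArea)[:,0]
    for z in (0,.036): print(d["score"],z,cv2.minAreaRect((ray(c,cn,z)[:,:2]*1000).astype(np.float32)))
E
```

```text
[0.4699 0.1504 0.2056] [3.1412 0.     1.5724]
scraper 0.97 [ 0.4903  0.1163 -0.0034] [340. 250.]
scraper 0.58 [0.4093 0.1867 0.004 ] [266. 189.]
grip_shoulder 0.87 [0.4901 0.1441 0.0187] [341. 230.]
grip_shoulder 0.68 [0.3928 0.1999 0.0155] [248. 177.]
clamp_block 0.84 [ 0.5554  0.2793 -0.005 ] [405.  99.]
slot_mouth 0.75 [0.5431 0.247  0.0166] [396. 130.]
lever_pivot 0.84 [0.5173 0.2941 0.0444] [376.  74.]
lever_pivot 0.43 [0.6322 0.0474 0.0007] [457. 306.]
0.79 0 ((501.2409973144531, 117.47282409667969), (20.261070251464844, 62.31097412109375), 21.83635902404785)
0.79 0.036 ((498.25885009765625, 128.0309600830078), (18.36830711364746, 56.48994827270508), 21.836339950561523)
0.73 0 ((408.7373046875, 184.6673583984375), (21.248640060424805, 46.30983352661133), 44.315582275390625)
0.73 0.036 ((414.3966369628906, 188.9482421875), (19.263612747192383, 41.98359680175781), 44.31564712524414)
```

View pics/w1.png

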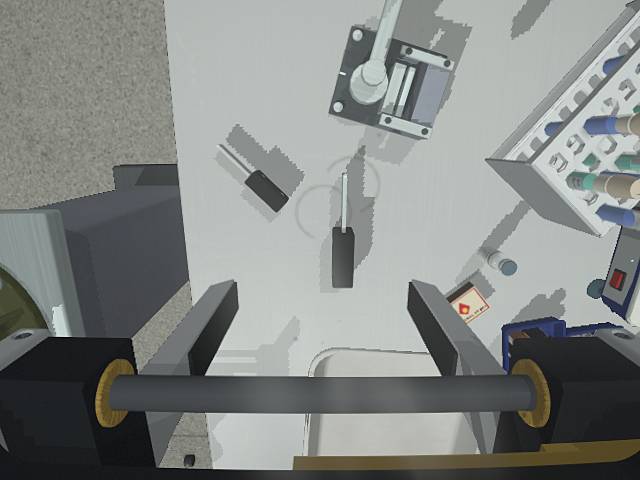

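The right scraper, with its grip at (343,258) in the wrist picture and blade up to (345,173), measures about 60 mm against about 44 mm for the left one at (266,190). So the right one is the target. The block sits at about (390,85) with its mouth at (400,127). I'll take a closer look at the block from above to get its exact pose.

Request:
carry_out([
  [0, [42, 30, 15], [0, 0, 0]],
  [0, [42, 30, 15], [0, 0, 0]],
  [0, [0, 0, 0], [0, 0, 0]],
  [0, [0, 0, 0], [0, 0, 0]],
])

```text
time_s: 2.88
ee_pos: [0.5299, 0.2335, 0.1754]
eef_rot: [-3.141, 0.0, 1.571]
force: [0.2, 0.6, 0.0]
grip_width: 0.0941
grip_force: 0.0
```

```bash
python3 - <<'E'
from h import *
np.set_printoptions(precision=4,suppress=True)
c=ctrl.camera("wrist"); cv2.imwrite("pics/w2.png",c["img"]); o=ctrl.get_obs(); print(o["ee_pos"],o["eef_rot"])
for t in ["scraper","grip_shoulder","clamp_block","slot_mouth","lever_pivot","lever_handle"]:
    for d in ctrl.place_of(t,"wrist"): print(t,round(d["score"],2),np.array(d["at"]),proj(c,d["at"])[0].round())
P=proj(c,[[.547,.246,.02],[.552,.28,.02]]).mean(0); x,y=int(P[0])-100,max(0,int(P[1])-75); print(x,y)
cv2.imwrite("pics/w2c.png",cv2.resize(c["img"][y:y+150,x:x+200],None,fx=4,fy=4,interpolation=cv2.INTER_CUBIC))
E
```

```text
[0.5299 0.2332 0.176 ] [ 3.1411 -0.0001  1.5702]
scraper 0.57 [0.4101 0.185  0.0054] [209. 272.]
grip_shoulder 0.84 [0.4897 0.1427 0.0174] [284. 314.]
grip_shoulder 0.76 [0.3967 0.1996 0.0181] [191. 263.]
clamp_block 0.62 [ 0.5553  0.2747 -0.0029] [347. 185.]
slot_mouth 0.7 [0.5447 0.2474 0.0186] [337. 216.]
lever_pivot 0.69 [0.518  0.2948 0.0439] [308. 168.]
lever_pivot 0.51 [0.5464 0.2463 0.0165] [339. 217.]
lever_handle 0.67 [0.5374 0.3745 0.0758] [332.  59.]
242 125
```

View pics/w2c.png

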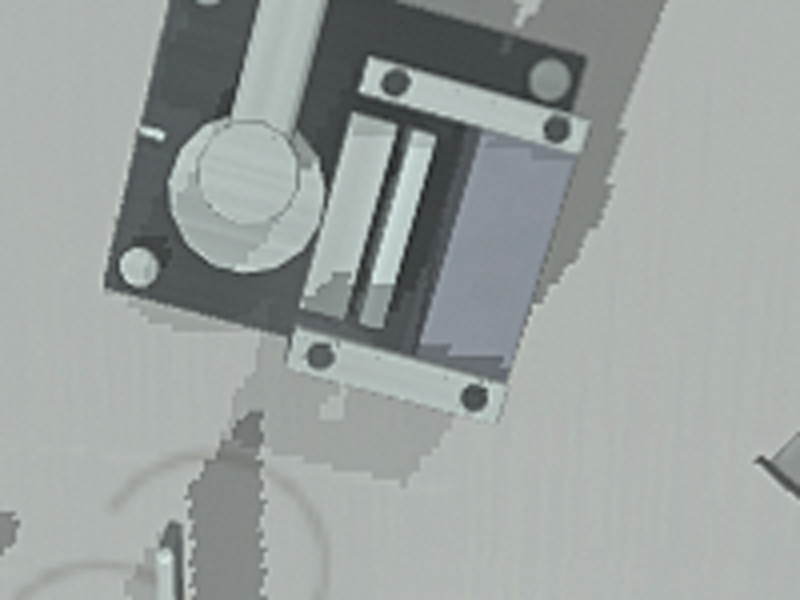

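The crop shows the block's straps: front strap front edge (288,367)–(500,420) and back strap back-right corner (590,122). It also shows the fixed wall's slot edge (480,130)–(418,350) and the pad edge (435,135)–(385,328). I'll convert these to world coordinates.

```bash
python3 - <<'E'
from h import *
np.set_printoptions(precision=1,suppress=True)
c=ctrl.camera("wrist")
def w(cp,z): return ray(c,np.array(cp,float)/4-.4+[242,125],z)[:,:2]*1000
def line(n,p,z):
    q=w(p,z); d=q[1]-q[0]; print(n,z,q.ravel(),"len",np.hypot(*d),"ang",np.degrees(np.arctan2(d[1],d[0])))
line("front edge",[(500,420),(288,367)],.046)
line("back edge",[(590,122),(372,58)],.046)
line("right side",[(500,420),(590,122)],.046)
for z in(.04,.046): line("wall",[(418,350),(480,130)],z); line("pad",[(385,328),(435,135)],z)
line("screws L",[(320,355),(396,82)],.046); line("screws R",[(474,398),(556,129)],.046)
line("plate front",[(290,334),(105,288)],.004); line("plate left",[(105,288),(168,5)],.004)
print("pivot",w([(248,170)],.055))
# scraper: whole grip in this picture?
d=[x for x in ctrl.outline_of("scraper","wrist")]
for x in d:
    r=x["region"]; dark=((c["img"].max(2)<75)&cv2.dilate(r.astype(np.uint8),np.ones((5,5))).astype(bool)).astype(np.uint8)
    cn=max(cv2.findContours(dark,0,2)[0],key=cv2.contourArea)[:,0]
    print("grip",cv2.minAreaRect((ray(c,cn,.036)[:,:2]*1000).astype(np.float32)), "px",cn.min(0),cn.max(0))
    br=((c["img"].min(2)>130)&r).astype(np.uint8); br[:,:]=br
    cn=np.argwhere(br)[:,::-1]
    if len(cn)>8:
        q=ray(c,cn,.03)[:,:2]*1000; v=cv2.fitLine(q.astype(np.float32),cv2.DIST_HUBER,0,.01,.01).ravel(); print("blade",len(cn),q.min(0),q.max(0),v,np.degrees(np.arctan2(v[1],v[0])))
E
```

```text
front edge 0.046 [570.3 240.5 522.5 252.7] len 49.306478137531315 ang 165.70095527890518
back edge 0.046 [587.6 306.  540.8 319.1] len 48.60497420410811 ang 164.35626483989807
right side 0.046 [570.3 240.5 587.6 306. ] len 67.73618238434467 ang 75.24495634857824
wall 0.04 [551.9 255.4 564.7 304.1] len 50.3213315723713 ang 75.32695362902918
pad 0.04 [544.4 260.5 554.9 303. ] len 43.83051158116501 ang 76.1644981697524
wall 0.046 [551.5 256.5 564.  304.3] len 49.364990364737274 ang 75.32695362902928
pad 0.046 [544.1 261.4 554.4 303.2] len 42.997526382503025 ang 76.16449816975259
screws L 0.046 [529.7 255.4 545.9 314.2] len 60.99679831336581 ang 74.58759447975946
screws R 0.046 [564.3 245.6 580.3 304.5] len 61.075923910945235 ang 74.7861037927346
plate front 0.004 [522.1 253.  475.9 264.7] len 47.670190583400476 ang 165.78640561345154
plate left 0.004 [475.9 264.7 493.5 332.3] len 69.84152407590814 ang 75.34919558761347
pivot [[514.7 296.3]]
grip ((492.5945739746094, 123.49737548828125), (74.30814361572266, 23.474353790283203), 88.74111938476562) px [274 306] [297 370]
blade 198 [489.4 146.4] [493.6 204.5] [  0.    1.  491.7 176. ] 89.425446
grip ((417.66162109375, 195.3206329345703), (26.178810119628906, 40.20549392700195), 45.92488479614258) px [183 252] [230 288]
blade 155 [367.4 190.9] [406.4 236.7] [  0.7  -0.7 383.8 218.6] -45.59342
```

```bash
python3 - <<'E'
from h import *
a=cv2.imread("pics/w1.png")[160:300,250:437]; b=cv2.imread("pics/w2.png")[230:430,200:387]
cv2.imwrite("pics/sc.png",cv2.resize(a,None,fx=4,fy=4,interpolation=cv2.INTER_CUBIC))
E
```

```text
(no output)
```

View pics/sc.png

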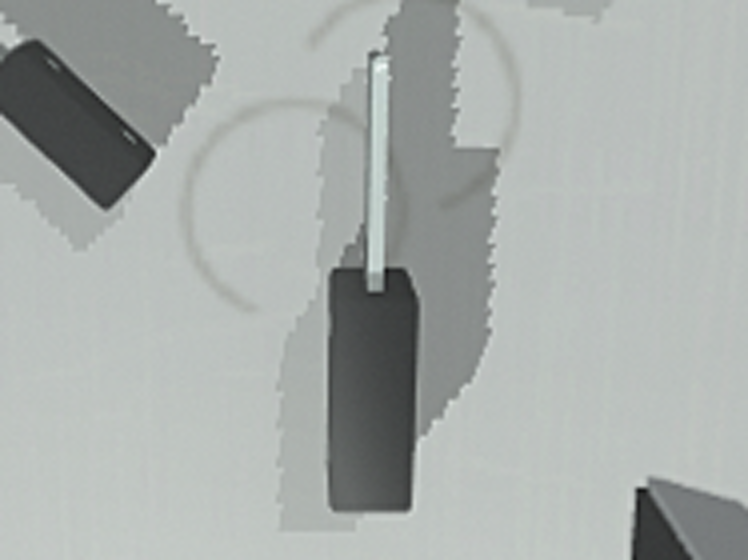

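The scraper grip is in the sc crop at (371,390), with its back edge at row 511 and the blade tip at (378,55). This gives:
- **Scraper:** origin about (491.5, 114.7) mm, heading about 90°.
- **Block:** angle about 75.1°, mouth about (545.0, 246.4) mm, slot centre about (554, 280.2) mm.

Next I'll go above the scraper and descend.

Request:
carry_out([
  [0, [-30, -10, 29], [0, 0, 0]],
  [0, [-30, -10, 29], [0, 0, 0]],
  [0, [-30, -10, 29], [0, 0, 0]],
  [0, [-28.6, -8.4, 29], [0, 0, 0]],
  [0, [0, 0, 28], [0, 0, 0]],
  [0, [0, 0, 27], [0, 0, 0]],
  [0, [0, 0, 0], [0, 0, 0]],
  [0, [0, 0, 0], [0, 0, 0]],
])

```text
time_s: 4.32
ee_pos: [0.4921, 0.1155, 0.0055]
eef_rot: [3.141, -0.0, 1.571]
force: [0.3, -0.4, 0.3]
grip_width: 0.0942
grip_force: 0.0
```

```bash
python3 - <<'E'
from h import *
c=ctrl.camera("wrist"); o=ctrl.get_obs(); print(o["ee_pos"],o["eef_rot"])
np.set_printoptions(precision=4,suppress=True)
for t in ["scraper","grip_shoulder","slot_mouth"]:
    for d in ctrl.place_of(t,"wrist"): print(t,round(d["score"],2),np.array(d["at"]),proj(c,d["at"])[0].round())
E
```

```text
[0.49227303 0.11556529 0.00566666] [ 3.13986986e+00 -2.96568352e-04  1.57091041e+00]
scraper 0.96 [0.4114 0.1869 0.0044] [163. 164.]
scraper 0.92 [ 0.4925  0.1164 -0.0025] [323. 288.]
grip_shoulder 0.94 [0.4878 0.145  0.0213] [313. 253.]
grip_shoulder 0.69 [0.3968 0.2005 0.0167] [117. 136.]
slot_mouth 0.56 [0.5431 0.2465 0.0181] [441.  23.]
```

Position is good. Next I'll close with 20 N and lift 10 mm.

Request:
carry_out([
  [1, [0, 0, 0], [0, 0, 0]],
  [1, [0, 0, 0], [0, 0, 0]],
  [1, [0, 0, 0], [0, 0, 0]],
  [1, [0, 0, 0], [0, 0, 0]],
  [1, [0, 0, 0], [0, 0, 0]],
  [1, [0, 0, 0], [0, 0, 0]],
  [1, [0, 0, -5], [0, 0, 0]],
  [1, [0, 0, -5], [0, 0, 0]],
  [1, [0, 0, 0], [0, 0, 0]],
], squeeze=25)

```text
time_s: 5.65
ee_pos: [0.4918, 0.1154, 0.0149]
eef_rot: [3.141, -0.0, 1.571]
force: [-0.1, -0.4, -1.2]
grip_width: 0.0216
grip_force: 25.0
```

Request:
carry_out([
  [1, [15, 13, 0], [0, 0, 0.13]],
  [1, [18.4, 8.9, 0], [0, 0, 0.13]],
  [1, [0, 0, 0], [0, 0, 0]],
  [1, [0, 0, 0], [0, 0, 0]],
  [1, [0, 0, 0], [0, 0, 0]],
])

```text
time_s: 6.28
ee_pos: [0.5155, 0.147, 0.0144]
eef_rot: [-3.141, 0.0, 1.312]
force: [-0.5, 0.1, -0.6]
grip_width: 0.0218
grip_force: 25.0
```

```bash
python3 - <<'E'
from h import *
c=ctrl.camera("wrist"); o=ctrl.get_obs(); print(o["ee_pos"],o["eef_rot"],o["force"])
np.set_printoptions(precision=4,suppress=True)
cv2.imwrite("pics/w3.png",c["img"])
for t in ["scraper","grip_shoulder","slot_mouth","clamp_block"]:
    for d in ctrl.place_of(t,"wrist"): print(t,round(d["score"],2),np.array(d["at"]),proj(c,d["at"])[0].round())
E
```

```text
[0.51554464 0.14702034 0.01445088] [-3.14138610e+00  1.31023656e-04  1.31149710e+00] [ 0.2186442   0.43645442 -0.29453805]
scraper 0.96 [0.4081 0.1872 0.002 ] [128. 268.]
scraper 0.84 [ 0.517   0.1476 -0.0002] [324. 284.]
grip_shoulder 0.94 [0.3931 0.1978 0.0173] [ 81. 266.]
grip_shoulder 0.6 [0.5225 0.1746 0.0236] [321. 251.]
slot_mouth 0.68 [0.5439 0.2462 0.018 ] [326.  94.]
clamp_block 0.84 [ 0.5558  0.2761 -0.0039] [334.  34.]
```

View pics/w3.png

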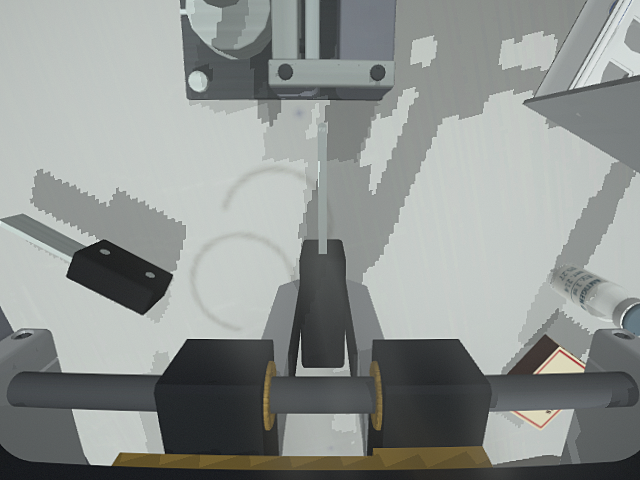

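The picture shows the blade straight up at u≈322 (rows 123–250). The slot runs between the pad edge at u≈319 and the wall at u≈338, so the scraper must shift about 3 mm towards the wall (tool +y). I'll check this with pixel profiles.

```bash
python3 - <<'E'
from h import *
im=cv2.imread("pics/w3.png").mean(2).astype(int)
for r in (10,25,40,52): print(r,300,*im[r,300:350])
for r in (140,180,220): print(r,310,*im[r,310:335])
c=ctrl.camera("wrist")
np.set_printoptions(precision=1,suppress=True)
R=np.array([.257,.966,0]);Y=np.array([-.966,.257,0]);o=np.array([.554,.2802,0])
print(proj(c,[o+R*x+Y*y+[0,0,.04] for y in(-.004,.004) for x in (-.025,0)]))
E
```

```text
10 300 90 73 62 63 57 130 157 167 170 172 172 172 171 169 168 166 169 162 154 101 67 62 64 63 64 66 65 65 63 64 64 63 63 65 64 63 68 71 71 72 93 115 123 124 123 123 124 124 124 122
25 300 93 72 63 63 59 131 159 171 174 171 171 170 170 168 168 165 169 162 153 99 59 64 65 65 66 64 65 64 64 66 63 64 63 64 63 63 67 76 72 81 102 118 125 124 124 124 124 125 123 125
40 300 63 63 63 62 57 131 158 176 175 172 172 171 169 170 169 166 169 159 152 100 58 63 64 63 66 65 65 64 65 65 63 65 64 65 63 64 68 76 71 85 108 122 127 124 124 124 124 124 125 125
52 300 57 52 53 52 40 132 157 176 175 173 172 172 169 169 167 167 170 163 151 96 68 63 64 65 64 66 64 64 65 65 66 66 64 63 68 85 84 73 73 87 113 122 125 126 124 126 126 125 125 126
140 310 178 178 178 177 177 178 179 174 158 160 160 161 161 160 160 162 168 121 128 126 128 127 128 127 128
180 310 166 167 170 171 173 174 177 122 225 152 157 158 159 158 160 159 158 148 149 148 149 147 150 147 147
220 310 132 134 132 133 134 133 131 132 153 158 155 157 155 155 156 157 153 143 140 141 139 137 139 141 145
[[338.9  59.6]
 [339.5  -9.5]
 [318.9  59.6]
 [318.8  -9.5]]
```

Request:
carry_out([
  [1, [0, 2.7, 7.3], [0, 0, 0]],
  [1, [0, 0, 0], [0, 0, 0]],
  [1, [10, 0, 0], [0, 0, 0]],
  [1, [10, 0, 0], [0, 0, 0]],
  [1, [5, 0, 0], [0, 0, 0]],
  [1, [0, 0, 0], [0, 0, 0]],
  [1, [0, 0, 0], [0, 0, 0]],
])

```text
time_s: 7.45
ee_pos: [0.5256, 0.1711, 0.0078]
eef_rot: [3.14, -0.001, 1.311]
force: [-1.7, 0.8, 6.3]
grip_width: 0.0217
grip_force: 25.0
```

```bash
python3 - <<'E'
from h import *
c=ctrl.camera("wrist"); o=ctrl.get_obs(); print(o["ee_pos"],o["eef_rot"],o["force"])
cv2.imwrite("pics/w4.png",c["img"]); im=c["img"].mean(2).astype(int)
R,_=cv2.Rodrigues(np.array(c["rvec"],float)); 
for r in (40,70,100,140,200,220): print(r,295,*im[r,295:350])
E
```

```text
[0.52555152 0.17113738 0.00773484] [ 3.14009037e+00 -8.45883911e-04  1.31107909e+00] [-0.52677375 -0.20280112  6.35815487]
40 295 79 138 168 174 173 172 176 175 173 175 172 173 174 166 155 109 100 82 75 75 76 77 63 64 64 63 64 65 64 65 66 65 66 66 66 75 90 118 125 127 128 128 128 126 127 127 127 128 127 127 129 126 128 127 126
70 295 64 141 166 175 175 174 178 177 178 174 172 172 173 167 158 109 109 75 66 69 68 67 68 69 68 67 66 67 67 68 67 69 66 67 75 78 106 121 129 128 126 126 128 125 126 127 127 126 126 127 127 127 127 129 128
100 295 57 132 161 179 178 177 177 176 174 174 171 169 173 168 163 111 109 83 66 69 70 70 68 69 69 68 71 68 68 68 69 68 67 69 79 83 117 125 130 130 127 127 129 127 127 130 128 129 129 127 129 127 128 128 128
140 295 154 156 159 158 160 159 159 159 160 158 159 159 159 158 159 159 159 159 159 158 160 160 160 158 160 159 159 158 160 159 159 159 159 158 159 159 159 160 161 161 161 160 159 161 160 160 159 161 160 159 161 160 159 160 160
200 295 185 184 184 184 185 183 184 183 183 185 183 184 185 185 184 185 189 129 134 134 137 135 135 158 162 162 161 162 160 161 161 162 138 133 134 135 134 133 133 133 132 132 133 131 133 132 132 130 130 133 131 132 130 130 133
220 295 199 201 200 202 204 203 206 208 145 154 156 132 137 136 135 135 136 137 135 136 137 136 134 157 162 159 160 161 159 159 159 160 154 150 152 151 152 152 152 152 152 153 152 152 152 151 150 153 152 153 152 153 151 151 152
```

Request:
carry_out([
  [1, [0, -0.4, -1], [0, 0, 0]],
  [1, [0, 0, 0], [0, 0, 0]],
  [1, [0, 0, 0], [0, 0, 0]],
])

```text
time_s: 7.88
ee_pos: [0.5243, 0.171, 0.0079]
eef_rot: [-3.141, 0.0, 1.311]
force: [-0.3, -0.3, -0.7]
grip_width: 0.0218
grip_force: 25.0
```

Request:
carry_out([
  [1, [8, 0, 0], [0, 0, 0]],
  [1, [8, 0, 0], [0, 0, 0]],
  [1, [8, 0, 0], [0, 0, 0]],
  [1, [0, 0, 0], [0, 0, 0]],
  [1, [0, 0, 0], [0, 0, 0]],
])

```text
time_s: 8.5
ee_pos: [0.5305, 0.1942, 0.008]
eef_rot: [-3.141, 0.0, 1.311]
force: [-0.5, 0.4, -0.7]
grip_width: 0.0219
grip_force: 25.0
```

```bash
python3 - <<'E'
from h import *
c=ctrl.camera("wrist"); o=ctrl.get_obs(); print(o["ee_pos"],o["eef_rot"],o["force"],o["moment"])
cv2.imwrite("pics/w5.png",c["img"]); im=c["img"].mean(2).astype(int)
for r in (80,100,120,210,225): print(r,295,*im[r,295:345])
cv2.imwrite("pics/w5c.png",cv2.resize(c["img"][0:390,160:480],None,fx=1.5,fy=1.5,interpolation=cv2.INTER_CUBIC))
E
```

```text
[0.53055143 0.19413183 0.00809923] [-3.14147159e+00  8.85156829e-05  1.31072128e+00] [-0.59265686  0.27576139 -1.2880708 ] [ 0.02493629  0.05919171 -0.00850087]
80 295 95 72 67 60 136 161 177 176 176 176 177 176 177 176 176 176 177 161 105 112 78 79 82 82 80 81 79 81 77 78 67 69 71 69 71 68 70 78 81 104 122 132 130 130 129 132 131 130 130 131
100 295 54 58 57 49 105 159 179 176 177 178 178 176 176 177 175 176 175 160 116 104 78 79 83 80 83 70 73 70 73 71 70 71 72 69 71 69 73 79 82 115 126 133 131 132 132 130 132 132 131 131
120 295 104 90 74 64 92 227 234 230 230 230 229 229 228 227 224 225 226 193 119 112 67 74 77 74 72 72 73 70 72 72 73 71 73 70 72 72 80 81 88 120 127 131 129 131 129 129 128 129 127 128
210 295 152 152 153 151 151 151 152 152 154 153 155 156 155 156 155 155 156 155 154 157 155 156 157 155 157 157 157 155 156 157 157 158 157 157 157 160 157 158 157 159 159 159 158 159 159 160 161 160 160 160
225 295 185 185 186 187 191 126 159 157 157 158 132 134 136 136 136 135 135 135 135 135 134 135 135 139 142 140 139 140 139 138 142 143 136 132 134 135 134 133 133 134 135 133 133 133 134 132 133 133 132 132
```

View pics/w5c.png

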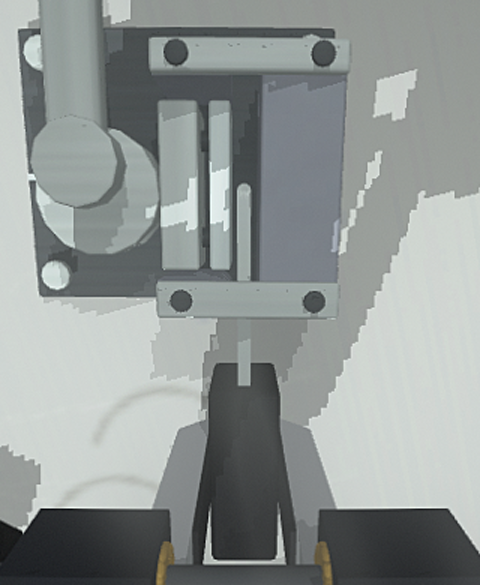

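```bash
python3 - <<'E'
from h import *
im=cv2.imread("pics/w5.png").mean(2).astype(int)
for r in (140,165,185,190,195,200,205,212,218): print(r,305,*im[r,305:345])
E
```

```text
140 305 228 228 227 228 215 213 228 197 122 107 69 70 69 182 167 167 166 166 167 165 169 173 101 65 71 72 81 83 101 124 131 130 129 131 130 131 131 132 129 129
165 305 176 173 173 170 171 171 170 161 122 111 72 75 75 150 169 165 164 163 164 162 166 171 84 71 75 76 84 82 117 126 133 131 130 129 130 129 130 130 130 128
185 305 109 111 95 95 109 93 107 96 96 87 78 76 76 149 168 164 163 163 164 163 141 145 82 70 74 78 85 88 122 128 131 129 131 130 130 130 130 130 130 130
190 305 163 162 163 162 164 164 162 162 161 162 161 162 161 161 162 161 163 161 161 162 161 161 161 161 161 162 163 162 162 161 161 161 161 161 162 163 161 162 161 163
195 305 160 161 160 161 160 160 161 160 160 160 159 160 159 161 159 159 159 159 160 159 160 158 160 160 161 160 160 159 161 159 160 160 159 159 158 160 160 159 160 160
200 305 159 159 158 159 158 158 157 158 159 158 159 160 159 158 159 158 160 159 159 158 159 158 159 157 160 159 158 158 159 158 159 160 160 159 158 160 160 160 159 159
205 305 158 158 157 157 158 157 156 158 158 157 157 156 157 158 157 158 157 156 158 158 156 156 155 156 157 156 156 156 156 159 157 156 157 157 157 157 157 158 158 158
212 305 116 121 123 122 122 123 123 124 125 124 123 124 122 129 130 129 130 128 129 119 118 120 114 114 114 115 113 113 113 114 112 114 112 112 113 112 113 112 113 113
218 305 133 134 135 136 135 135 134 136 135 136 135 134 134 136 140 141 140 141 140 140 140 140 135 134 134 134 134 134 133 131 133 132 133 133 133 133 133 132 132 133
```

The blade passes under the front strap (which hides it at rows 188–212). Its tip is at row 123, 0.6 mm off the slot's middle towards the pad. I'll correct that and push on.

Request:
carry_out([
  [1, [6, 0.6, 0], [0, 0, 0]],
  [1, [8, 0, 0], [0, 0, 0]],
  [1, [6, 0, 0], [0, 0, 0]],
  [1, [2, 0, 0], [0, 0, 0]],
  [1, [0, 0, 0], [0, 0, 0]],
  [1, [0, 0, 0], [0, 0, 0]],
])

```text
time_s: 9.3
ee_pos: [0.5368, 0.2152, 0.0081]
eef_rot: [-3.141, 0.0, 1.311]
force: [-0.5, 0.8, -1.8]
grip_width: 0.0218
grip_force: 25.0
```

Request:
carry_out([
  [1, [1, 0, 0], [0, 0, 0]],
  [1, [1, 0, 0], [0, 0, 0]],
  [1, [0, 0, 0], [0, 0, 0]],
  [1, [0, 0, 0], [0, 0, 0]],
])

```text
time_s: 9.8
ee_pos: [0.5373, 0.2169, 0.0082]
eef_rot: [-3.141, 0.001, 1.311]
force: [-1.4, -5.0, 1.0]
grip_width: 0.0218
grip_force: 25.0
```

Request:
carry_out([
  [1, [1, 0, 0], [0, 0, 0]],
  [1, [0, 0, 0], [0, 0, 0]],
  [1, [0, 0, 0], [0, 0, 0]],
])

```text
time_s: 10.18
ee_pos: [0.5373, 0.217, 0.0082]
eef_rot: [-3.141, 0.002, 1.31]
force: [-5.0, -12.1, 5.6]
grip_width: 0.0217
grip_force: 25.0
```

Request:
carry_out([
  [1, [-0.8, 0, 0.6], [0, 0, 0]],
  [1, [0, 0, 0.4], [0, 0, 0]],
  [1, [0, 0, 0], [0, 0, 0]],
])

```text
time_s: 10.55
ee_pos: [0.5373, 0.2169, 0.0077]
eef_rot: [-3.141, 0.001, 1.311]
force: [-5.0, -8.4, 8.9]
grip_width: 0.0216
grip_force: 25.0
```

```bash
python3 - <<'E'
from h import *
c=ctrl.camera("wrist"); o=ctrl.get_obs(); print(o["ee_pos"],o["eef_rot"],o["force"],o["moment"])
np.set_printoptions(precision=4,suppress=True)
for t in ["grip_shoulder","slot_mouth"]:
    for d in ctrl.place_of(t,"wrist"): print(t,round(d["score"],2),np.array(d["at"]),proj(c,d["at"])[0].round())
E
```

```text
[0.53738409 0.21688369 0.00775151] [-3.14144755e+00  8.79030666e-04  1.31058303e+00] [-5.07823494 -8.59387316  9.94936394] [-1.31590104  0.95574024  0.01169853]
grip_shoulder 0.97 [0.5425 0.2447 0.0154] [318. 250.]
grip_shoulder 0.91 [0.3924 0.1969 0.0172] [ 93. 389.]
grip_shoulder 0.43 [ 0.5392  0.2175 -0.0003] [325. 288.]
slot_mouth 0.57 [0.5427 0.2453 0.0185] [318. 251.]
```

The grip rests on the bench with its shoulder against the face. Releasing and rising.

Request:
carry_out([
  [0.35, [0, 0, 0], [0, 0, 0]],
  [0.35, [0, 0, 0], [0, 0, 0]],
  [0.35, [0, 0, 0], [0, 0, 0]],
  [0.35, [0, 0, 0], [0, 0, 0]],
  [0.35, [0, 0, -20], [0, 0, 0]],
  [0.35, [0, 0, -50], [0, 0, 0]],
  [0.35, [0, 0, -55], [0, 0, 0]],
  [0.35, [0, 0, -35], [0, 0, 0]],
  [0.35, [0, 0, 0], [0, 0, 0]],
  [0.35, [0, 0, 0], [0, 0, 0]],
])

```text
time_s: 11.95
ee_pos: [0.5371, 0.2174, 0.1671]
eef_rot: [-3.141, 0.0, 1.311]
force: [0.5, 1.1, -0.2]
grip_width: 0.0611
grip_force: 0.0
```

```bash
python3 - <<'E'
from h import *
c=ctrl.camera("wrist"); o=ctrl.get_obs(); print(o["ee_pos"],o["eef_rot"],o["force"],o["grip_width"])
cv2.imwrite("pics/w6.png",c["img"])
np.set_printoptions(precision=4,suppress=True)
for t in ["scraper","grip_shoulder","slot_mouth","lever_pivot","lever_handle"]:
  for n in ["wrist","scene","side"]:
    if n!="wrist" and t!="lever_handle": continue
    if n!="wrist": ctrl.camera(n)
    for d in ctrl.place_of(t,n): print(t,n,round(d["score"],2),np.array(d["at"]),proj(c,d["at"])[0].round())
E
```

```text
[0.53697586 0.21731818 0.16653271] [-3.14046207e+00  7.27952954e-04  1.31077229e+00] [-0.05424099  0.41329035 -0.10457387] 0.06132635787197232
scraper wrist 0.78 [0.4097 0.1856 0.0037] [213. 288.]
scraper wrist 0.57 [0.5385 0.2174 0.0005] [324. 228.]
grip_shoulder wrist 0.91 [0.3943 0.1989 0.017 ] [191. 284.]
grip_shoulder wrist 0.56 [0.545  0.245  0.0181] [323. 202.]
slot_mouth wrist 0.72 [0.5339 0.3738 0.0798] [259.  41.]
slot_mouth wrist 0.65 [0.5433 0.2456 0.0193] [321. 202.]
lever_pivot wrist 0.81 [0.5145 0.2954 0.047 ] [272. 159.]
lever_handle wrist 0.82 [0.5338 0.3763 0.0804] [258.  37.]
lever_handle scene 0.79 [0.5327 0.365  0.0789] [261.  55.]
lever_handle scene 0.41 [ 0.4127  0.5193 -0.0009] [ 95. -63.]
lever_handle side 0.7 [0.5312 0.3715 0.0806] [256.  45.]
```

View pics/w6.png

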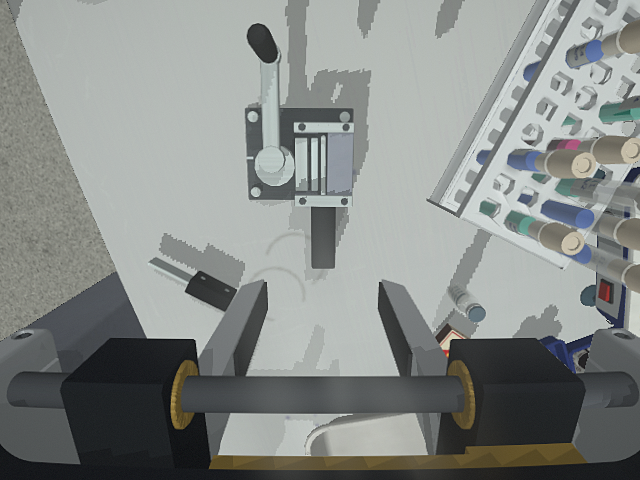

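The picture shows the scraper seated straight in the slot, with its grip at (323,238) and shoulder on the face at row 207. The lever runs from (272,162) to the handle's foot at about (272,60), and the handle top is at (261,38). I'll compute the handle approach and check the clearance to the rack.

```bash
python3 - <<'E'
from h import *
np.set_printoptions(precision=1,suppress=True)
c=ctrl.camera("wrist")
for z in (0,.07): print("rack left line",z,ray(c,[(430,200),(487,100),(545,2)],z)*1000)
print("tube tops z.1",ray(c,[(583,45),(525,70),(575,165)],.12)*1000)
print("handle top px expected",proj(c,[[.5353,.3731,.101],[.5353,.3731,.05],[.5147,.2958,.05]]))
im=c["img"]; d=(im.max(2)<70).astype(np.uint8); d[:, :235]=0;d[:,290:]=0;d[75:]=0
n,l,s,m=cv2.connectedComponentsWithStats(d); i=1+s[1:,4].argmax(); print("dark blob",s[i],m[i])
E
```

```text
rack left line 0 [[648.  217.5   0. ]
 [717.5 296.4   0. ]
 [782.7 366.6   0. ]]
rack left line 0.07 [[629.8 232.9  70. ]
 [685.3 295.9  70. ]
 [737.3 351.9  70. ]]
tube tops z.1 [[725.  313.  120. ]
 [687.7 307.1 120. ]
 [713.2 242.5 120. ]]
handle top px expected [[255.4  32. ]
 [267.5  52.6]
 [271.  158.6]]
dark blob [247  24  30  39 795] [261.8  42.5]
```

Request:
carry_out([
  [0.35, [50, -14, 0], [0, 0, 0]],
  [0.35, [50, -14, 0], [0, 0, 0]],
  [0.35, [49.5, -13.5, 0], [0, 0, 0]],
  [0.35, [0, 0, 0], [0, 0, 0]],
  [0.35, [0, 0, 0], [0, 0, 0]],
])

```text
time_s: 13.12
ee_pos: [0.5357, 0.3723, 0.1669]
eef_rot: [-3.141, 0.0, 1.311]
force: [0.3, -0.2, 0.7]
grip_width: 0.061
grip_force: 0.0
```

```bash
python3 - <<'E'
from h import *
np.set_printoptions(precision=4,suppress=True)
c=ctrl.camera("wrist"); o=ctrl.get_obs(); print(o["ee_pos"],o["eef_rot"],o["force"],o["qpos"])
for d in ctrl.place_of("lever_handle","wrist"): print(d["score"],d["at"],proj(c,d["at"]))
print(proj(c,[[.5353,.3725,.101],[.5353,.3725,.05]]))
im=c["img"]; p=proj(c,[[.5353,.3725,.08]])[0].astype(int);print(p)
d=(im.max(2)<70).astype(np.uint8); m0=np.zeros_like(d); m0[max(0,p[1]-45):p[1]+40,p[0]-45:p[0]+45]=1; d*=m0
n,l,s,m=cv2.connectedComponentsWithStats(d); i=1+s[1:,4].argmax(); print("dark blob",s[i],m[i])
cv2.imwrite("pics/w7.png",im)
E
```

```text
[0.5359 0.3718 0.1671] [-3.1415  0.0003  1.3101] [ 1.0462 -0.3533  0.0041] [ 0.5504  0.5598  1.2435 -0.0001  1.3386  0.8111]
0.56 [0.5329, 0.3754, 0.0775] [[317.7714 246.8014]]
[[321.5558 258.4995]
 [321.7027 240.5342]]
[321 250]
dark blob [355 270  11  19  67] [362.2836 277.3284]
```

View pics/w7.png

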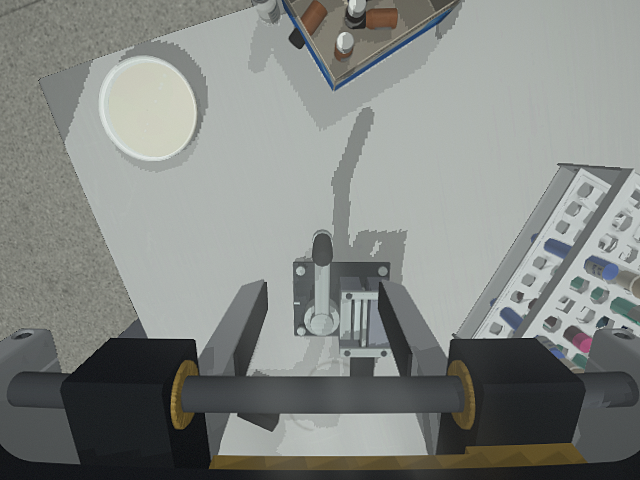

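The handle is centred between the fingers, with its top at about (322,256) and its predicted position (321.5,258). Next I'll descend and grip it.

Request:
carry_out([
  [0.35, [0, 0, 45], [0, 0, 0]],
  [0.35, [0, 0, 40], [0, 0, 0]],
  [0.35, [0, 0, 22.5], [0, 0, 0]],
  [0.35, [0, 0, 0], [0, 0, 0]],
  [1, [0, 0, 0], [0, 0, 0]],
  [1, [0, 0, 0], [0, 0, 0]],
  [1, [0, 0, 0], [0, 0, 0]],
  [1, [0, 0, 0], [0, 0, 0]],
  [1, [0, 0, 0], [0, 0, 0]],
  [1, [0, 0, 0], [0, 0, 0]],
], squeeze=20)

```text
time_s: 14.48
ee_pos: [0.5356, 0.3728, 0.0598]
eef_rot: [-3.141, 0.0, 1.311]
force: [-1.5, -0.1, 2.4]
grip_width: 0.0155
grip_force: 20.0
```

Request:
carry_out([
  [1, [-0.25, -6.28, 0], [0, 0, -0.0785]],
  [1, [-0.25, -6.28, 0], [0, 0, -0.0785]],
  [1, [-0.25, -6.28, 0], [0, 0, -0.0785]],
  [1, [-0.25, -6.28, 0], [0, 0, -0.0785]],
  [1, [-0.25, -6.28, 0], [0, 0, -0.0785]],
  [1, [-0.25, -6.28, 0], [0, 0, -0.0785]],
  [1, [0, 0, 0], [0, 0, 0]],
])

```text
time_s: 15.35
ee_pos: [0.4983, 0.374, 0.0598]
eef_rot: [3.141, -0.001, 1.782]
force: [0.0, 4.7, -0.3]
grip_width: 0.0157
grip_force: 20.0
```

Request:
carry_out([
  [1, [-0.25, -6.28, 0], [0, 0, -0.0785]],
  [1, [-0.25, -6.28, 0], [0, 0, -0.0785]],
  [1, [-0.25, -6.28, 0], [0, 0, -0.0785]],
  [1, [-0.25, -6.28, 0], [0, 0, -0.0785]],
  [1, [-0.25, -6.28, 0], [0, 0, -0.0785]],
  [1, [-0.25, -6.28, 0], [0, 0, -0.0785]],
  [1, [-0.25, -6.28, 0], [0, 0, -0.0785]],
  [1, [0, 0, 0], [0, 0, 0]],
])

```text
time_s: 16.35
ee_pos: [0.4593, 0.3541, 0.0598]
eef_rot: [3.141, -0.002, 2.33]
force: [-5.0, 9.1, 1.0]
grip_width: 0.0157
grip_force: 20.0
```

Request:
carry_out([
  [1, [0.3, -6.28, 0], [0, 0, -0.0785]],
  [1, [0.1, -6.28, 0], [0, 0, -0.0785]],
  [1, [0, -6.28, 0], [0, 0, -0.0785]],
  [1, [-0.1, -6.28, 0], [0, 0, -0.0785]],
  [1, [-0.2, -6.28, 0], [0, 0, -0.0785]],
  [1, [-0.25, -6.28, 0], [0, 0, -0.0785]],
  [1, [-0.25, -6.28, 0], [0, 0, -0.0785]],
  [1, [0, 0, 0], [0, 0, 0]],
  [1, [0, 0, 0], [0, 0, 0]],
])

```text
time_s: 17.48
ee_pos: [0.4365, 0.317, 0.0597]
eef_rot: [3.141, -0.001, 2.879]
force: [-4.9, 3.8, 2.4]
grip_width: 0.0156
grip_force: 20.0
```

```bash
python3 - <<'E'
from h import *
np.set_printoptions(precision=4,suppress=True)
o=ctrl.get_obs(); print(o["time_s"],o["ee_pos"],o["eef_rot"],o["force"],o["moment"],o["grip_force"])
r=o["ee_pos"][:2]*1000-[514.7,295.8]; print(np.hypot(*r),np.degrees(np.arctan2(r[1],r[0]))-75.1)
for n in ["wrist","scene","side"]:
  c=ctrl.camera(n); cv2.imwrite(f"pics/end_{n}.png",c["img"])
  for t in ["lever_pivot","lever_handle","scraper","grip_shoulder","slot_mouth"]:
    for d in ctrl.place_of(t,n): print(n,t,round(d["score"],2),np.array(d["at"]))
E
```

```text
17.475 [0.4365 0.317  0.0597] [ 3.1415 -0.0011  2.8786] [-4.8918  3.7789  2.4369] [ 0.8026  0.88   -0.0423] 20.000176238827407
81.03072969533841 89.71830884596949
wrist lever_handle 0.58 [0.4359 0.3214 0.0775]
wrist scraper 0.85 [0.4125 0.1867 0.0031]
wrist grip_shoulder 0.77 [0.3933 0.1977 0.0161]
scene lever_pivot 0.68 [0.5182 0.3    0.0434]
scene lever_handle 0.51 [0.4324 0.3156 0.0804]
scene scraper 0.88 [0.408  0.1841 0.0022]
scene scraper 0.74 [0.5411 0.2137 0.0027]
scene grip_shoulder 0.86 [0.5449 0.2439 0.0209]
scene grip_shoulder 0.73 [0.3863 0.2049 0.0137]
scene grip_shoulder 0.68 [ 0.5407  0.2152 -0.0003]
scene grip_shoulder 0.18 [0.4096 0.5188 0.0035]
scene slot_mouth 0.97 [0.5447 0.2451 0.0185]
side lever_pivot 0.79 [0.5157 0.2935 0.0439]
side lever_pivot 0.27 [ 0.6562  0.1134 -0.0018]
side lever_handle 0.52 [0.4342 0.3176 0.0811]
side scraper 0.76 [ 0.411   0.1875 -0.0013]
side scraper 0.71 [ 0.54    0.2174 -0.0025]
side scraper 0.49 [0.5162 0.2926 0.0431]
side grip_shoulder 0.58 [0.3956 0.1963 0.0142]
side grip_shoulder 0.54 [0.5461 0.2451 0.0199]
```

View pics/end_wrist.png

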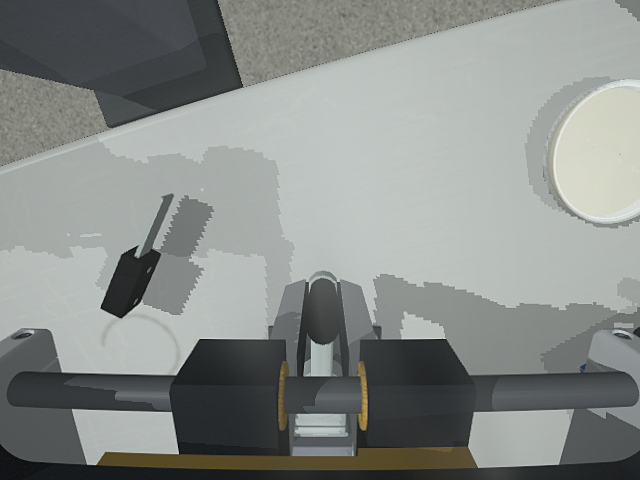

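The handle is in the fingers at (322,310), and the lever is at about 89.7°. The scene and side cameras both put the scraper's shoulder within 1–2 mm of the mouth. Everything is still, so I'm handing in.

```bash
python3 -c "
from station import ctrl
print(ctrl.hand_in())"
```

```text
the job is handed in; nothing more can be done
None
```

The job is handed in: the scraper stands seated in the slot with its shoulder at the block, and the gripper holds the cam lever at about 1.57 rad (an estimate from the gripper's position); I did not measure the pad squeeze, and no verdict came back.

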